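# Put a stray bolt away behind the sliding guard door

## Task

Slide the guard door of the small sloping parts case fully open, lay the loose bolt from the bench in the empty cell of the tray under it (the one with the bare rubber mat), let go of it, and slide the door fully shut again. Leave the parts in the other two cells, the tape roll and the pliers where they are.

Things in the scene. Friction and masses are not known exactly. Their poses are not given: they have to be found in the camera images.
- cabinet: Fixed grey metal parts case on the bench, 150 deep (x) x 426 wide (y), with a sloping front and a clear hood above it, 260 high in all. Origin: middle of its underside; x to its back, y to its left as the robot sees it, z up. The front rises 35 degrees from the horizontal, from its lower edge towards the back. Left half: fixed cover. Right half (y from -205 to -3 mm): opening with the guard door.
- hood_edge (a point): Middle, over the opening, of the lower front edge of the hood (clear sheet in a grey frame, 10 thick), 249 mm over the bench. The hood roofs all behind this edge, tray included, so the tray is reached from the front with the tool tilted about 35 degrees, square to the slope, pointing forward and down.
- door (a joint): Position of the guard door in m: 0 = fully shut (over the right half), 0.205 = fully open (slid along the cabinet's +y, before the fixed left panel). It starts shut or a little ajar (up to 0.03). It slides with about 2 N of friction (plus slight drag) and stays where it is left; there is no latch.
- door_handle (a point): Grip point in the handle of the clear, aluminium-framed door: a black fin square to the slope, 14 thick (along the cabinet's y; pinch across this), 50 long up the slope, standing 45 mm out from the door. The point is 30 mm out from the door, in the middle of the fin, about 123 mm over the bench. Axes: y = cabinet's y, x = up the 35 degree slope, z = straight out of the slope.
- empty_cell (a point): Top centre of the flat black rubber mat (64 x 52 x 2), fixed in the empty cell. The tray has 3 cells side by side along the cabinet's y (centres 59 apart), lying on the 35 degree slope 46 mm below the door's underside; each is 66 (up the slope) x 56 wide inside, walls 3 thick, 16 high. Which cell is empty changes. Axes: x up the slope, y cabinet's y, z straight out of the slope.
- bolt_mid (a point): Centre of the loose steel bolt (44 long with its nut on, 17 wide, 20 high, 0.06 kg), lying on the bench in front and to the right of the case; 10 mm over the bench. Its y axis runs along the bolt, from the nut's end towards the hexagonal head; z up.
- bolt_nut (a point): Centre of the bolt's nut, 10 mm from bolt_mid towards the bolt's threaded end (-y); the nut is 16 mm wide across the bolt (x), 8 mm long, 19 mm high: a good place to pinch, across the bolt. Axes as bolt_mid.
- bolt: The same bolt; origin at its underside, 10 mm below bolt_mid. Axes as bolt_mid.
- plug_mid (a point): Middle of the underside of a steel flanged plug (flange 40 diameter, 18 high), loose in one of the other cells. Leave it.
- foot_mid (a point): Middle of the underside of a black levelling foot (36 diameter, stem 12 diameter, 26 high), loose in the remaining cell. Leave it.
- tape_mid (a point): Centre of a blue tape roll (69 diameter, 24 high) lying loose on the bench in front of the cabinet, a bystander.
- pliers_mid (a point): Centre of pliers (59 x 180 x 16 high, long axis y) lying loose on the bench to the left, a bystander.
There are look-alikes about, which are no part of the job. Leave any green or orange look-alike of the bolt alone.

How it is judged:
By the outcome, as a careful person would: the job done as asked, in the order asked, and still so for the second after the job is handed in, with the robot touching nothing.
It also fails if it takes over 72 s, if anything falls off the work surface, if the arm or the gripper's body presses on something with over 40 N, if the wrist force passes 120 N, or if a joint passes its speed limit or range.

## Robot

A 6-joint arm with a two-finger parallel gripper is mounted at the origin on the work surface; the furniture and walls round the work are solid. World frame = base frame: x ahead of the robot, y to its left, z up, the work surface at z = 0. Lengths are in m, angles in degrees, forces in N, time in s.
With the tool pointing down it reaches from about 0.3 to 0.825 m from the base axis. Payload 5.4 kg.
Tool frame: the origin (TCP) lies at the very end of the fingers, on their centre line; the grasp point (between the pads) lies 19 mm behind it; z points along the fingers, y is the line along which they close (so a half turn about z gives the same grasp; the last joint's range is limited). The gripper opens to 92 mm and grips with 3 to 60 N. Pads are 20 mm wide; open, the fingers measure 128 mm over their backs; the gripper's body (75 mm by 189 mm) begins 69 mm behind the grasp point.
Start: joints at [53.222, 9.076, 91.501, -0, 79.423, -12.038], TCP at [0.241, 0.522, 0.215] pointing down, gripper open.
Joint ranges: [-166.64, 166.64], [-54.1, 131.32], [10.49, 154.53], [-73.88, 253.88], [9.74, 151.15], [-171.62, 171.62]. Speed limits (degrees/s): [147.25, 147.25, 180, 180, 180, 180].

## Interface

Orientations are given as a 3x3 rotation matrix whose columns are the frame's x, y, z axes.
In Python, from cell import state, imaging, order gives the robot as it stands.
- The arm moves only by the tool step_arm, never from a script. Its argument "series" is a list that holds one entry, the list of rows, each a list of 5 numbers: the shift along the tool's x, y, z in m, then the turn about the tool's z in degrees, then the opening, from 0 (shut) to 1 (fully open). In form: [[[tx, ty, tz, spin, hand], ...]]. A call has exactly 5 rows; each row is the pose to reach, as a shift and turn from the pose commanded when the call began, along the tool's axes at that moment; what a row does not reach only later rows make up. A row lasts 1/8 s, in which the tool goes at most 62.5 mm and 10.7 degrees, less where a joint would pass 70% of its speed; a pose out of reach is approached as far as the arm can. A call with a gripper value outside its range is refused whole. The fingers move at their own pace and stop on an object; "grip_force" is the grip in N (left out, the last holds). Time passes only in rows, so rows that repeat a pose let the fingers close, or fill a call up. It gives the time, the measured TCP pose, the force, the opening and the grip force at its end, in the units of the state.
- state(): the state, without advancing time (a new reading comes with each control period).
- imaging.camera(name): name is "side" or "top" or "wrist"; returns (picture, depth): 420x560x3 uint8, red, green, blue; 420x560 float32, m along the optical axis (not along the pixel's ray), 0 where there is no reading.
- imaging.get_calibration(name): a dict with "mtx" (3x3 intrinsics, pixels), "R" (3x3) and "t" (3): a world point X has camera coordinates R X + t. Camera axes: x right, y down, z forward; pixel columns grow to the right and rows downward; lengths in m; the calibration is good to about 2 mm. A picture is of the moment at which its call begins: read the wrist's pose just before it. get_calibration takes no time and is no camera call; for the wrist camera it gives the pose at the moment of the call.
- order.sign_off(): hands the job in; it is judged then, once.
The state is a dict: "time_s": time; "joint_positions": joint angles; "joint_velocities": joint speeds; "effort": joint torques, N m; "tool_pos": TCP position; "eef_rot": TCP orientation; "contact_force": force on the tool from outside, world axes, zero at the start; "wrist_torque": the same for the moment, N m; "opening": opening from 0.0 (shut) to 1.0 (fully open); "finger_force": force on a finger pad.
Only numpy, scipy, OpenCV 4.12 (cv2) and the standard library are available. Lean on these libraries where they do the work, as an engineer would, in place of code of your own. Each camera call takes 0.05 s, during which the arm holds its last target. There are 200 camera calls.

## Working session

There is one attempt and no reset: what is moved stays moved. The work goes in short steps, Python scripts to look and compute and a tool call to move; the robot and the scene stay as the last step left them, time stands still between calls to the robot, and variables do not carry over. Pictures are saved under pics/ and viewed, at most 10 in all, crops included, and the job is handed in when it is done.

Besides the shell and the picture viewer there is one more tool, called after "Call:" as name(argument=value, ...) on one line, values as JSON. step_arm: Moves the arm, as the interface text tells. Its arguments: {"type":"object","properties":{"series":{"type":"array"},"grip_force":{"type":"number"}},"required":["series"]}

```bash
ls -la; mkdir -p pics; python3 - <<'E'
from cell import state, imaging
import cv2, numpy as np
s=state(); print({k:np.round(v,3).tolist() for k,v in s.items()})
for n in ("top","side"):
    p,d=imaging.camera(n); c=imaging.get_calibration(n); np.savez(f"pics/{n}.npz",p=p,d=d,**c)
    cv2.imwrite(f"pics/{n}0.png",p[...,::-1]); print(n,np.round(c["mtx"],1).tolist(),np.round(c["R"],3).tolist(),np.round(c["t"],3))
E
```

```text
total 12
drwxr-xr-x  3 agent agent 4096 Dec  3 19:11 .
drwxr-xr-x 23 root  root  4096 Dec  3 19:11 ..
drwxr-xr-x  2 agent agent 4096 Dec  3 19:11 pics
{'time_s': 0.0, 'joint_positions': [53.221, 9.113, 91.57, -0.001, 79.426, -12.038], 'joint_velocities': [0.047, -0.031, 0.035, -0.033, 0.005, 0.014], 'effort': [-0.001, -38.555, -32.211, 0.07, 0.037, -0.0], 'tool_pos': [0.24, 0.522, 0.214], 'eef_rot': [[-0.908, 0.419, -0.001], [0.419, 0.908, -0.002], [0.0, -0.002, -1.0]], 'contact_force': [-0.251, 0.525, 0.323], 'wrist_torque': [0.034, -0.013, -0.0], 'finger_force': 0.0, 'opening': 1.004}
top [[390.9, 0.0, 277.7], [0.0, 390.9, 209.2], [0.0, 0.0, 1.0]] [[-0.015, -1.0, 0.001], [-0.981, 0.014, -0.192], [0.192, -0.004, -0.981]] [-0.002  0.533  1.002]
side [[457.2, 0.0, 271.9], [0.0, 457.2, 211.2], [0.0, 0.0, 1.0]] [[0.997, -0.072, -0.009], [-0.054, -0.643, -0.764], [0.049, 0.762, -0.645]] [-0.482  0.158  1.061]
```

View pics/top0.png

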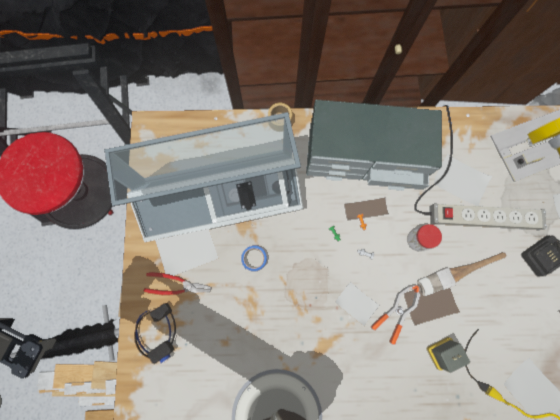

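View pics/side0.png

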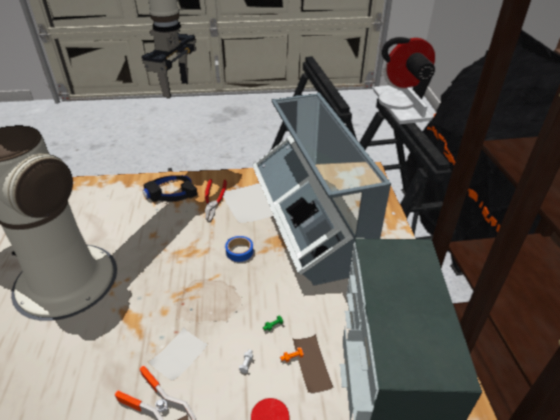

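The bolts: steel at top (366,253)/side (247,362), green at top (335,233), and orange at top (362,222). The uncoloured steel one fits. The case is turned, and the handle is near top (246,195). I'll confirm both in one enlarged crop.

```bash
cat > h.py <<'E'
import numpy as np, cv2
from cell import state, imaging
def shot(n,save=None):
    c=imaging.get_calibration(n); p,d=imaging.camera(n)
    if save: np.savez(f"pics/{save}.npz",p=p,d=d,**c)
    return dict(p=p,d=d,**c)
def load(f): return dict(np.load(f"pics/{f}.npz"))
def ray(s,u,v):
    r=s["R"].T@np.linalg.inv(s["mtx"])@np.array([u,v,1.]); return -s["R"].T@s["t"], r
def pt(s,u,v,d=None):          # by depth
    o,r=ray(s,u,v); d=s["d"][int(round(v)),int(round(u))] if d is None else d
    return o+r*d
def atz(s,u,v,z): o,r=ray(s,u,v); return o+r*(z-o[2])/r[2]
def tri(s1,a,s2,b):            # two-view; returns point, gap
    (o,r),(q,w)=ray(s1,*a),ray(s2,*b)
    k=np.linalg.lstsq(np.c_[r,-w],q-o,rcond=None)[0]; A=o+r*k[0];B=q+w*k[1]
    return (A+B)/2,np.linalg.norm(A-B)
def proj(s,X):
    x=s["mtx"]@(s["R"]@np.asarray(X)+s["t"]); return x[:2]/x[2]
def crop(s,u0,v0,u1,v1,k): return cv2.resize(s["p"][v0:v1,u0:u1,::-1],None,fx=k,fy=k,interpolation=cv2.INTER_CUBIC)
E
python3 - <<'E'
from h import *
t,s=load("top"),load("side")
a=crop(t,100,95,310,245,3.8); b=crop(t,320,210,390,270,4); c=crop(s,250,90,390,285,2.0)
c2=crop(s,225,310,325,390,2.8)
im=np.zeros((600,800,3),np.uint8)
a=cv2.resize(a,(504,360)); im[:360,:504]=a   # scale 2.4
im[:390,510:790]=c; im[360:600,0:280]=b; im[376:600,220+70:570][:, :280]=c2[:224]
cv2.imwrite("pics/c1.png",im)
print(pt(t,366,253),pt(s,247,362),tri(t,(366,253),s,(247,362)))
E
```

```text
[ 0.41458095 -0.25010874  0.01511427] [ 0.41699959 -0.25408068  0.01123703] (array([ 0.41604967, -0.25179111,  0.00731918]), np.float64(0.0017171801483523467))
```

View pics/c1.png

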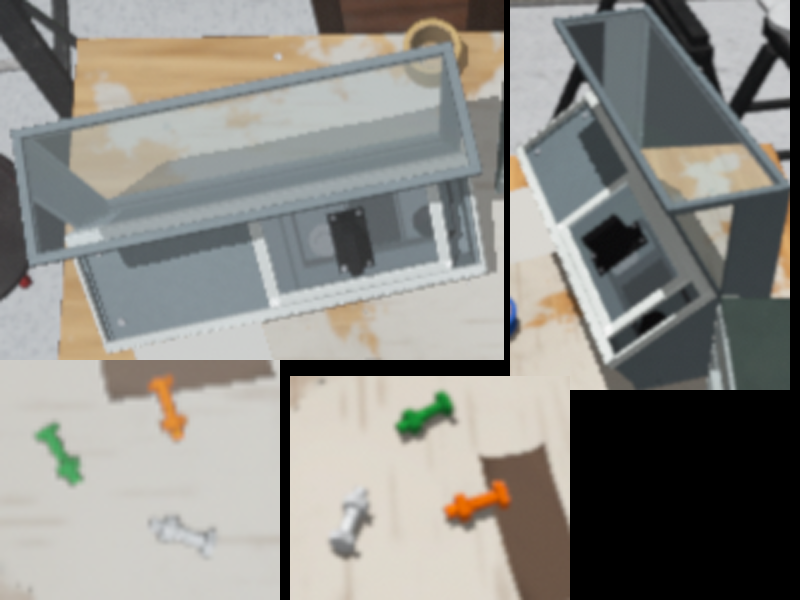

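```bash
python3 - <<'E'
from h import *
t,s=load("top"),load("side")
P={k:atz(t,100+u/2.4,95+v/2.4,.26) for k,(u,v) in dict(FL=(30,263),FR=(479,176),BR=(449,44),BL=(12,131)).items()}
for k in P: print(k,P[k].round(4))
print("width",np.linalg.norm(P["FL"]-P["FR"]),np.linalg.norm(P["BL"]-P["BR"]),"depth",np.linalg.norm(P["FR"]-P["BR"]))
y=P["FL"]-P["FR"]+P["BL"]-P["BR"]; print("yaw of cab y from world y:",np.degrees(np.arctan2(-y[0],y[1])))
# depth checks
for n,u,v in (("handle top",348,270),("fixed panel",180,290),("panel lower",180,320),("white post",440,240),("front frame",350,288)):
    print(n,pt(t,100+u/2.4,95+v/2.4).round(4))
print("handle side", pt(s,250+ (615-510)/2,90+240/2).round(4))
E
```

```text
FL [0.5075 0.3468 0.26  ]
FR [ 0.583 -0.059  0.26 ]
BR [ 0.7129 -0.0341  0.26  ]
BL [0.6325 0.3717 0.26  ]
width 0.41274525893652736 0.4135970272058088 depth 0.13224419102246304
yaw of cab y from world y: 10.870147515070995
handle top [0.534  0.0758 0.0758]
fixed panel [0.5138 0.2586 0.0793]
panel lower [0.4836 0.2623 0.0603]
white post [ 0.5635 -0.0256  0.0883]
front frame [0.5158 0.0744 0.0654]
handle side [0.5604 0.0638 0.1174]
```

Call:
step_arm(series=[[[0, 0, -0.03, 0, 1], [0, 0, -0.03, 0, 1], [0, 0, -0.03, 0, 1], [0, 0, -0.03, 0, 1], [0, 0, -0.03, 0, 1]]])

```text
time_s: 0.72
tool_pos: [0.2404, 0.5218, 0.2436]
eef_rot: [[-0.908, 0.419, -0.001], [0.419, 0.908, -0.001], [0.0, -0.002, -1.0]]
contact_force: [0.3, 0.3, 0.5]
opening: 1.001
finger_force: 0.0
```

Call:
step_arm(series=[[[0, 0.06, -0.02, 0, 1], [0, 0.12, -0.04, 0, 1], [0, 0.18, -0.06, 0, 1], [0, 0.24, -0.08, 0, 1], [0, 0.3, -0.1, 0, 1]]])

```text
time_s: 1.35
tool_pos: [0.3484, 0.754, 0.329]
eef_rot: [[-0.908, 0.419, 0.005], [0.419, 0.908, 0.01], [-0.0, 0.011, -1.0]]
contact_force: [0.6, 0.8, 0.2]
opening: 0.997
finger_force: 0.0
```

```bash
python3 - <<'E'
from h import *
s=state(); print({k:np.round(v,3).tolist() for k,v in s.items()})
E
```

```text
{'time_s': 1.35, 'joint_positions': [56.868, 54.192, 16.414, 0.095, 108.763, -8.353], 'joint_velocities': [2.13, 74.541, -126.408, 0.66, 46.6, 2.604], 'effort': [1.139, -70.676, -25.499, 0.08, -0.46, -0.05], 'tool_pos': [0.348, 0.754, 0.329], 'eef_rot': [[-0.908, 0.419, 0.005], [0.419, 0.908, 0.01], [-0.0, 0.011, -1.0]], 'contact_force': [0.614, 0.825, 0.18], 'wrist_torque': [0.089, -0.072, -0.004], 'finger_force': 0.0, 'opening': 0.997}
```

Call:
step_arm(series=[[[0, 0.05, 0, 0, 1], [0, 0.1, 0, 0, 1], [0, 0.1, 0, 0, 1], [0, 0.1, 0, 0, 1], [0, 0.1, 0, 0, 1]]])

```text
time_s: 1.98
tool_pos: [0.3626, 0.7852, 0.3077]
eef_rot: [[-0.908, 0.418, 0.028], [0.419, 0.906, 0.059], [-0.001, 0.065, -0.998]]
contact_force: [0.2, -0.2, 0.7]
opening: 1.002
finger_force: 0.0
```

```bash
python3 - <<'E'
from h import *
s=state(); print({k:np.round(v,3).tolist() for k,v in s.items()})
E
```

```text
{'time_s': 1.975, 'joint_positions': [57.056, 59.326, 10.483, 0.516, 106.504, -8.04], 'joint_velocities': [-0.06, 0.348, 0.047, -0.043, -0.109, -0.055], 'effort': [-0.02, -66.623, -34.253, 0.1, -0.229, 0.005], 'tool_pos': [0.363, 0.785, 0.308], 'eef_rot': [[-0.908, 0.418, 0.028], [0.419, 0.906, 0.059], [-0.001, 0.065, -0.998]], 'contact_force': [0.237, -0.201, 0.651], 'wrist_torque': [-0.076, -0.047, -0.016], 'finger_force': 0.0, 'opening': 1.002}
```

Call:
step_arm(series=[[[0, -0.05, 0, 0, 1], [0, -0.1, 0, 0, 1], [0, -0.15, 0, 0, 1], [0, -0.15, 0, 0, 1], [0, -0.15, 0, 0, 1]]])

```text
time_s: 2.6
tool_pos: [0.2996, 0.6487, 0.2984]
eef_rot: [[-0.908, 0.418, 0.028], [0.419, 0.906, 0.058], [-0.001, 0.065, -0.998]]
contact_force: [1.0, 0.4, -0.1]
opening: 1.002
finger_force: 0.0
```

The commanded pose follows what the arm reaches, so tilt gained at a joint limit stays. I'll use that to tilt the tool towards the case (azimuth about 11°), high up and clear of everything.

Call:
step_arm(series=[[[-0.02, -0.024, -0.05, -7.2, 1], [-0.04, -0.048, -0.1, -14.4, 1], [-0.06, -0.072, -0.15, -21.6, 1], [-0.08, -0.096, -0.2, -28.8, 1], [-0.1, -0.12, -0.25, -36, 1]]])

```text
time_s: 3.22
tool_pos: [0.3351, 0.4843, 0.5417]
eef_rot: [[-0.979, -0.2, 0.029], [-0.198, 0.978, 0.059], [-0.04, 0.052, -0.998]]
contact_force: [1.7, 0.2, -0.2]
opening: 1.004
finger_force: 0.0
```

Call:
step_arm(series=[[[-0.005, -0.06, 0, 0, 1], [-0.01, -0.12, 0, 0, 1], [-0.015, -0.18, 0, 0, 1], [-0.02, -0.24, 0, 0, 1], [-0.025, -0.3, 0, 0, 1]]])

```text
time_s: 3.85
tool_pos: [0.4189, 0.194, 0.5264]
eef_rot: [[-0.98, -0.196, 0.031], [-0.194, 0.979, 0.056], [-0.041, 0.049, -0.998]]
contact_force: [0.7, -0.0, 0.2]
opening: 1.0
finger_force: 0.0
```

Call:
step_arm(series=[[[0, -0.05, 0, 0, 0.4], [0, -0.1, -0.02, 0, 0.4], [0, -0.12, -0.06, 0, 0.4], [0, -0.12, -0.11, 0, 0.4], [0, -0.12, -0.16, 0, 0.4]]])

```text
time_s: 4.47
tool_pos: [0.4371, 0.0687, 0.6812]
eef_rot: [[-0.98, -0.195, 0.031], [-0.193, 0.98, 0.055], [-0.041, 0.048, -0.998]]
contact_force: [0.8, 0.6, 0.5]
opening: 0.482
finger_force: 0.0
```

```bash
python3 - <<'E'
from h import *
s=state(); print({k:np.round(v,3).tolist() for k,v in s.items()})
E
```

```text
{'time_s': 4.475, 'joint_positions': [-9.369, 0.12, 46.906, 4.532, 131.656, -107.526], 'joint_velocities': [-2.679, 37.434, -89.954, 3.245, 51.899, 1.714], 'effort': [0.235, -29.939, -21.321, 0.054, -0.84, -0.035], 'tool_pos': [0.437, 0.069, 0.681], 'eef_rot': [[-0.98, -0.195, 0.031], [-0.193, 0.98, 0.055], [-0.041, 0.048, -0.998]], 'contact_force': [0.83, 0.56, 0.536], 'wrist_torque': [-0.041, 0.036, -0.005], 'finger_force': 0.0, 'opening': 0.482}
```

Call:
step_arm(series=[[[0.03, 0, -0.05, 0, 0.4], [0.06, 0, -0.1, 0, 0.4], [0.09, 0, -0.15, 0, 0.4], [0.12, 0, -0.2, 0, 0.4], [0.15, 0, -0.22, 0, 0.4]]])

```text
time_s: 5.1
tool_pos: [0.2997, 0.0351, 0.8112]
eef_rot: [[-0.978, -0.195, 0.077], [-0.192, 0.981, 0.04], [-0.084, 0.024, -0.996]]
contact_force: [-0.4, -0.0, 0.1]
opening: 0.402
finger_force: 0.0
```

```bash
python3 - <<'E'
from h import *
s=state(); print({k:np.round(s[k],3).tolist() for k in ("joint_positions","tool_pos","eef_rot")})
E
```

```text
{'joint_positions': [-21.168, -2.57, 27.929, 7.782, 151.103, -115.414], 'tool_pos': [0.3, 0.035, 0.811], 'eef_rot': [[-0.978, -0.195, 0.077], [-0.192, 0.981, 0.04], [-0.084, 0.024, -0.996]]}
```

Call:
step_arm(series=[[[0.04, 0, -0.04, 0, 0.4], [0.08, 0, -0.08, 0, 0.4], [0.12, 0, -0.12, 0, 0.4], [0.15, 0, -0.15, 0, 0.4], [0.15, 0, -0.15, 0, 0.4]]])

```text
time_s: 5.72
tool_pos: [0.2205, 0.0229, 0.8038]
eef_rot: [[-0.976, -0.191, 0.109], [-0.191, 0.982, 0.007], [-0.108, -0.014, -0.994]]
contact_force: [0.3, 0.6, -0.3]
opening: 0.398
finger_force: 0.0
```

```bash
python3 - <<'E'
from h import *
s=state(); print({k:np.round(s[k],3).tolist() for k in ("joint_positions","tool_pos","eef_rot")})
E
```

```text
{'joint_positions': [-33.676, -16.499, 40.208, 7.918, 151.086, -127.613], 'tool_pos': [0.221, 0.023, 0.804], 'eef_rot': [[-0.976, -0.191, 0.109], [-0.191, 0.982, 0.007], [-0.108, -0.014, -0.994]]}
```

```bash
python3 - <<'E'
from h import *
t=load("top")
for u in (150,230,260,300,350,420):
    print(u,[tuple(pt(t,u,v).round(2)) for v in (10,50,90)])
d=t["d"]; P=np.array([[pt(t,u,v) for u in range(0,560,4)] for v in range(0,260,4)])
Z=P[...,2]; ok=np.array([[d[v,u]>0 for u in range(0,560,4)] for v in range(0,260,4)])
print(Z[ok].max(), P[ok&(Z>.3)].round(2)[:10], (ok&(Z>.3)).sum())
E
```

```text
150 [(np.float64(1.36), np.float64(0.46), np.float64(-0.22)), (np.float64(1.35), np.float64(0.53), np.float64(-0.46)), (np.float64(1.38), np.float64(0.67), np.float64(-0.87))]
230 [(np.float64(0.99), np.float64(0.1), np.float64(0.25)), (np.float64(0.93), np.float64(0.11), np.float64(0.17)), (np.float64(0.93), np.float64(0.13), np.float64(-0.04))]
260 [(np.float64(0.99), np.float64(0.03), np.float64(0.25)), (np.float64(1.09), np.float64(0.04), np.float64(-0.07)), (np.float64(1.12), np.float64(0.05), np.float64(-0.39))]
300 [(np.float64(0.99), np.float64(-0.07), np.float64(0.24)), (np.float64(0.95), np.float64(-0.08), np.float64(0.13)), (np.float64(0.95), np.float64(-0.09), np.float64(-0.07))]
350 [(np.float64(0.99), np.float64(-0.19), np.float64(0.25)), (np.float64(1.09), np.float64(-0.26), np.float64(-0.07)), (np.float64(1.11), np.float64(-0.32), np.float64(-0.39))]
420 [(np.float64(0.96), np.float64(-0.35), np.float64(0.28)), (np.float64(1.08), np.float64(-0.49), np.float64(-0.07)), (np.float64(1.31), np.float64(-0.75), np.float64(-0.77))]
0.3536679182464424 [[ 0.93  0.13  0.35]
 [ 0.93  0.12  0.35]
 [ 0.93  0.12  0.35]
 [ 0.94  0.11  0.35]
 [ 0.97 -0.08  0.3 ]
 [ 0.94 -0.08  0.33]
 [ 0.95 -0.09  0.33]
 [ 0.95 -0.1   0.33]
 [ 0.95 -0.11  0.33]
 [ 0.94 -0.12  0.33]] 44
```

Call:
step_arm(series=[[[-0.05, 0.016, 0.035, 0, 0.4], [-0.1, 0.032, 0.07, 0, 0.4], [-0.15, 0.048, 0.105, 0, 0.4], [-0.2, 0.064, 0.14, 0, 0.4], [-0.25, 0.08, 0.175, 0, 0.4]]])

```text
time_s: 6.35
tool_pos: [0.4617, 0.1481, 0.6584]
eef_rot: [[-0.976, -0.192, 0.106], [-0.193, 0.981, 0.009], [-0.106, -0.012, -0.994]]
contact_force: [0.4, -0.9, 0.3]
opening: 0.397
finger_force: 0.0
```

Call:
step_arm(series=[[[-0.05, 0.016, 0.035, 0, 0.4], [-0.1, 0.032, 0.07, 0, 0.4], [-0.15, 0.048, 0.105, 0, 0.4], [-0.2, 0.064, 0.14, 0, 0.4], [-0.25, 0.08, 0.175, 0, 0.4]]])

```text
time_s: 6.98
tool_pos: [0.7064, 0.2744, 0.511]
eef_rot: [[-0.976, -0.192, 0.106], [-0.192, 0.981, 0.009], [-0.106, -0.012, -0.994]]
contact_force: [1.2, 0.7, 1.9]
opening: 0.397
finger_force: 0.0
```

Call:
step_arm(series=[[[-0.05, 0, 0, 0, 0.4], [-0.1, 0, 0, 0, 0.4], [-0.15, 0, 0, 0, 0.4], [-0.2, 0, 0, 0, 0.4], [-0.25, 0, 0, 0, 0.4]]])

```text
time_s: 7.6
tool_pos: [0.7743, 0.2681, 0.4594]
eef_rot: [[-0.969, -0.192, 0.156], [-0.19, 0.981, 0.025], [-0.157, -0.005, -0.988]]
contact_force: [0.4, -0.4, -0.4]
opening: 0.401
finger_force: 0.0
```

```bash
python3 - <<'E'
from h import *
s=state(); print({k:np.round(s[k],3).tolist() for k in ("joint_positions","tool_pos","eef_rot")})
E
```

```text
{'joint_positions': [10.785, 48.704, 10.484, -0.271, 111.749, -90.431], 'tool_pos': [0.774, 0.268, 0.459], 'eef_rot': [[-0.969, -0.192, 0.156], [-0.19, 0.981, 0.025], [-0.157, -0.005, -0.988]]}
```

Call:
step_arm(series=[[[-0.15, 0, -0.13, 0, 0.4], [-0.2, 0, -0.17, 0, 0.4], [-0.2, 0, -0.17, 0, 0.4], [-0.2, 0, -0.17, 0, 0.4], [-0.2, 0, -0.17, 0, 0.4]]])

```text
time_s: 8.22
tool_pos: [0.7645, 0.2472, 0.5081]
eef_rot: [[-0.961, -0.193, 0.199], [-0.189, 0.981, 0.039], [-0.202, 0.0, -0.979]]
contact_force: [-0.2, 0.7, -0.1]
opening: 0.4
finger_force: 0.0
```

Call:
step_arm(series=[[[-0.25, 0, -0.05, 0, 0.4], [-0.25, 0, -0.05, 0, 0.4], [-0.25, 0, -0.05, 0, 0.4], [-0.25, 0, -0.05, 0, 0.4], [-0.25, 0, -0.05, 0, 0.4]]])

```text
time_s: 8.85
tool_pos: [0.803, 0.2387, 0.4841]
eef_rot: [[-0.95, -0.194, 0.244], [-0.187, 0.981, 0.053], [-0.25, 0.005, -0.968]]
contact_force: [0.7, -0.8, -0.6]
opening: 0.402
finger_force: 0.0
```

```bash
python3 - <<'E'
from h import *
s=state(); print({k:np.round(s[k],3).tolist() for k in ("joint_positions","tool_pos","eef_rot")})
E
```

```text
{'joint_positions': [7.904, 47.265, 10.533, 1.141, 107.779, -92.772], 'tool_pos': [0.803, 0.239, 0.484], 'eef_rot': [[-0.95, -0.194, 0.244], [-0.187, 0.981, 0.053], [-0.25, 0.005, -0.968]]}
```

Call:
step_arm(series=[[[0.051, -0.018, 0.002, 0, 0.4], [0.102, -0.036, 0.004, 0, 0.4], [0.153, -0.054, 0.006, 0, 0.4], [0.204, -0.072, 0.008, 0, 0.4], [0.255, -0.09, 0.01, 0, 0.4]]])

```text
time_s: 9.48
tool_pos: [0.5893, 0.1092, 0.4141]
eef_rot: [[-0.95, -0.195, 0.246], [-0.187, 0.981, 0.053], [-0.251, 0.004, -0.968]]
contact_force: [-0.1, -0.9, 1.1]
opening: 0.403
finger_force: 0.0
```

Call:
step_arm(series=[[[0.05, -0.018, 0.002, 0, 0.4], [0.1, -0.035, 0.005, 0, 0.4], [0.1, -0.035, 0.005, 0, 0.4], [0.1, -0.035, 0.005, 0, 0.4], [0.1, -0.035, 0.005, 0, 0.4]]])

```text
time_s: 10.1
tool_pos: [0.5056, 0.0575, 0.3854]
eef_rot: [[-0.949, -0.195, 0.246], [-0.188, 0.981, 0.053], [-0.252, 0.004, -0.968]]
contact_force: [0.1, 0.1, -0.5]
opening: 0.401
finger_force: 0.0
```

```bash
python3 - <<'E'
from h import *
s=state(); print({k:np.round(s[k],3).tolist() for k in ("joint_positions","tool_pos","eef_rot")})
w=shot("wrist","w1"); cv2.imwrite("pics/w1.png",w["p"][...,::-1])
E
```

```text
{'joint_positions': [-10.851, -16.484, 98.013, 5.674, 85.026, -111.888], 'tool_pos': [0.506, 0.057, 0.385], 'eef_rot': [[-0.949, -0.195, 0.246], [-0.188, 0.981, 0.053], [-0.252, 0.004, -0.968]]}
```

View pics/w1.png

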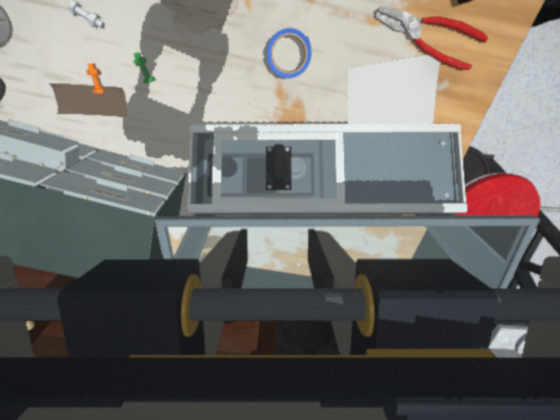

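Wrist view: handle at (278,168), foot in the right cell at (230,165), plug in the left cell at (298,168), so the middle cell behind the handle should be the empty one. The steel bolt is at (86,14), with the green one at (144,67) and the orange at (95,78). Next I'll measure the handle.

```bash
python3 - <<'E'
from h import *
w=load("w1"); s=load("side"); t=load("top")
a=np.radians(10.87); xc=np.array([np.cos(a),np.sin(a),0]); yc=np.array([-np.sin(a),np.cos(a),0])
o=np.array([.599,.155,0])
loc=lambda X:(np.array([(X-o)@xc,(X-o)@yc,X[2]])*1000).round(0).tolist()
for u in (258,268,272,276,278,280,284,288,296): print(u,[loc(pt(w,u,v)) for v in (148,160,168,176,188)])
for n,u,v in (("hoodL",158,219),("hoodR",540,220),("frBL",194,127),("frBR",460,127),("post",340,170)): print(n,loc(pt(w,u,v)),loc(atz(w,u,v,.249)))
# side view black handle pixels
g=w["p"].max(2); B=(g<45); B[:140]=0;B[196:]=0;B[:,:255]=0;B[:,305:]=0
v,u=np.nonzero(B); print("wrist black",u.min(),u.max(),v.min(),v.max(),u.mean(),v.mean())
g=s["p"].max(2); v,u=np.nonzero(g[180:235,280:330]<45); print("side black",280+u.min(),280+u.max(),180+v.min(),180+v.max(),280+u.mean(),180+v.mean())
v,u=np.nonzero(t["p"][170:215,230:265].max(2)<45);print("top black",230+u.min(),230+u.max(),170+v.min(),170+v.max())
P=np.array([pt(w,a,b) for b,a in zip(*np.nonzero(B))]); L=np.array([loc(p) for p in P]); h=L[L[:,2]>115]
print(len(h),h.min(0),h.max(0),h.mean(0))
E
```

```text
258 [[-77.0, -107.0, 79.0], [-62.0, -107.0, 92.0], [-51.0, -107.0, 99.0], [-40.0, -107.0, 105.0], [-24.0, -107.0, 116.0]]
268 [[-78.0, -91.0, 83.0], [-62.0, -91.0, 94.0], [-52.0, -91.0, 101.0], [-41.0, -91.0, 108.0], [-25.0, -91.0, 118.0]]
272 [[-78.0, -85.0, 82.0], [-62.0, -85.0, 92.0], [-51.0, -85.0, 99.0], [-216.0, -80.0, 534.0], [-26.0, -85.0, 118.0]]
276 [[-91.0, -79.0, 125.0], [-77.0, -79.0, 135.0], [-68.0, -79.0, 143.0], [-58.0, -79.0, 149.0], [-26.0, -79.0, 119.0]]
278 [[-92.0, -76.0, 127.0], [-77.0, -76.0, 137.0], [-68.0, -76.0, 143.0], [-58.0, -76.0, 148.0], [-26.0, -75.0, 118.0]]
280 [[-91.0, -73.0, 125.0], [-77.0, -73.0, 137.0], [-68.0, -73.0, 142.0], [-58.0, -73.0, 148.0], [-26.0, -72.0, 119.0]]
284 [[-79.0, -66.0, 84.0], [-62.0, -66.0, 94.0], [-52.0, -66.0, 101.0], [-42.0, -66.0, 109.0], [-26.0, -66.0, 120.0]]
288 [[-79.0, -60.0, 83.0], [-63.0, -60.0, 94.0], [-52.0, -60.0, 101.0], [-42.0, -60.0, 108.0], [-25.0, -60.0, 118.0]]
296 [[-77.0, -47.0, 79.0], [-62.0, -47.0, 91.0], [-51.0, -47.0, 98.0], [-40.0, -47.0, 105.0], [-25.0, -47.0, 116.0]]
hoodL [-52.0, -207.0, 258.0] [-47.0, -211.0, 249.0]
hoodR [379.0, 975.0, -471.0] [-47.0, 219.0, 249.0]
frBL [-107.0, -208.0, 67.0] [-149.0, -158.0, 249.0]
frBR [-109.0, 211.0, 68.0] [-151.0, 98.0, 249.0]
post [-49.0, 22.0, 101.0] [-106.0, -13.0, 249.0]
wrist black 267 287 150 188 274.10084033613447 174.28571428571428
side black 287 316 198 225 300.931330472103 210.90557939914163Traceback (most recent call last):
  File "<stdin>", line 12, in <module>
    return umr_minimum(a, axis, None, out, keepdims, initial, where)
ValueError: zero-size array to reduction operation minimum which has no identity
```

Call:
step_arm(series=[[[0.015, 0, 0.04, 0, 0.4], [0.031, 0.001, 0.09, 0, 0.4], [0.031, 0.001, 0.14, 0, 0.4], [0.031, 0.001, 0.19, 0, 0.4], [0.031, 0.001, 0.22, 0, 0.4]]])

```text
time_s: 10.78
tool_pos: [0.5283, 0.0647, 0.1608]
eef_rot: [[-0.951, -0.195, 0.241], [-0.188, 0.981, 0.054], [-0.247, 0.006, -0.969]]
contact_force: [0.2, 0.2, 0.6]
opening: 0.397
finger_force: 0.0
```

Call:
step_arm(series=[[[0, 0, 0.02, 0, 0.4], [0, 0, 0.04, 0, 0.4], [0, 0, 0.057, 0, 0.4], [0, 0, 0.057, 0, 0.4], [0, 0, 0.057, 0, 0.4]]])

```text
time_s: 11.4
tool_pos: [0.543, 0.0671, 0.109]
eef_rot: [[-0.95, -0.194, 0.245], [-0.187, 0.981, 0.053], [-0.251, 0.004, -0.968]]
contact_force: [-0.6, -0.0, 0.6]
opening: 0.397
finger_force: 0.0
```

Call:
step_arm(grip_force=15, series=[[[0, 0, 0, 0, 0.1], [0, 0, 0, 0, 0.05], [0, 0, 0, 0, 0.05], [0, 0, 0, 0, 0.05], [0, 0, 0, 0, 0.05]]])

```text
time_s: 12.02
tool_pos: [0.5427, 0.067, 0.1089]
eef_rot: [[-0.95, -0.194, 0.245], [-0.187, 0.981, 0.053], [-0.251, 0.005, -0.968]]
contact_force: [-2.3, 0.6, 5.5]
opening: 0.151
finger_force: 15.0
```

Call:
step_arm(series=[[[0, 0.015, 0, 0, 0.05], [0, 0.04, 0, 0, 0.05], [0, 0.065, 0, 0, 0.05], [0, 0.09, 0, 0, 0.05], [0, 0.1, 0, 0, 0.05]]])

```text
time_s: 12.65
tool_pos: [0.5229, 0.1659, 0.1088]
eef_rot: [[-0.95, -0.196, 0.245], [-0.188, 0.981, 0.053], [-0.25, 0.004, -0.968]]
contact_force: [0.9, -2.7, 1.8]
opening: 0.153
finger_force: 15.0
```

Call:
step_arm(series=[[[0, 0.02, 0, 0, 0.05], [0, 0.04, 0, 0, 0.05], [0, 0.06, 0, 0, 0.05], [0, 0.07, 0, 0, 0.05], [0, 0.07, 0, 0, 0.05]]])

```text
time_s: 13.28
tool_pos: [0.5092, 0.2344, 0.1089]
eef_rot: [[-0.95, -0.195, 0.244], [-0.187, 0.981, 0.054], [-0.25, 0.006, -0.968]]
contact_force: [0.2, 1.6, 0.4]
opening: 0.153
finger_force: 15.0
```

Call:
step_arm(series=[[[0, 0.004, 0, 0, 0.05], [0, 0.008, 0, 0, 0.05], [0, 0.01, 0, 0, 0.05], [0, 0.01, 0, 0, 0.05], [0, 0.01, 0, 0, 0.05]]])

```text
time_s: 13.9
tool_pos: [0.5082, 0.2393, 0.1088]
eef_rot: [[-0.95, -0.193, 0.244], [-0.188, 0.981, 0.045], [-0.249, -0.003, -0.969]]
contact_force: [2.2, -19.0, 2.3]
opening: 0.153
finger_force: 15.0
```

Call:
step_arm(series=[[[0, -0.005, 0, 0, 0.05], [0, -0.005, 0, 0, 0.4], [0, -0.005, 0, 0, 0.4], [0, -0.005, 0, 0, 0.4], [0, -0.005, 0, 0, 0.4]]])

```text
time_s: 14.52
tool_pos: [0.5083, 0.2389, 0.1091]
eef_rot: [[-0.95, -0.194, 0.244], [-0.187, 0.981, 0.053], [-0.25, 0.005, -0.968]]
contact_force: [0.6, -0.0, 0.2]
opening: 0.397
finger_force: 0.0
```

Call:
step_arm(series=[[[0, 0, -0.04, 0, 0.4], [0, 0, -0.09, 0, 0.4], [0, 0, -0.14, 0, 0.4], [0, -0.05, -0.18, 0, 0.4], [0, -0.1, -0.2, 0, 0.4]]])

```text
time_s: 15.15
tool_pos: [0.4793, 0.1296, 0.3053]
eef_rot: [[-0.948, -0.197, 0.249], [-0.189, 0.98, 0.054], [-0.254, 0.004, -0.967]]
contact_force: [1.2, -0.1, -0.7]
opening: 0.401
finger_force: 0.0
```

Call:
step_arm(series=[[[0, -0.05, 0, 0, 0.4], [0, -0.1, 0, 0, 0.4], [0, -0.1, 0, 0, 0.4], [0, -0.1, 0, 0, 0.4], [0, -0.1, 0, 0, 0.4]]])

```text
time_s: 15.78
tool_pos: [0.4982, 0.0332, 0.3018]
eef_rot: [[-0.95, -0.196, 0.244], [-0.189, 0.981, 0.054], [-0.25, 0.005, -0.968]]
contact_force: [-0.8, -0.8, -0.2]
opening: 0.402
finger_force: 0.0
```

```bash
python3 - <<'E'
from h import *
s=state(); print({k:np.round(s[k],3).tolist() for k in ("joint_positions","tool_pos","eef_rot","contact_force")})
w=shot("wrist","w2"); cv2.imwrite("pics/w2.png",w["p"][...,::-1])
E
```

```text
{'joint_positions': [-14.432, -17.561, 108.047, 6.672, 76.625, -116.511], 'tool_pos': [0.498, 0.033, 0.302], 'eef_rot': [[-0.95, -0.196, 0.244], [-0.189, 0.981, 0.054], [-0.25, 0.005, -0.968]], 'contact_force': [-0.817, -0.768, -0.159]}
```

View pics/w2.png

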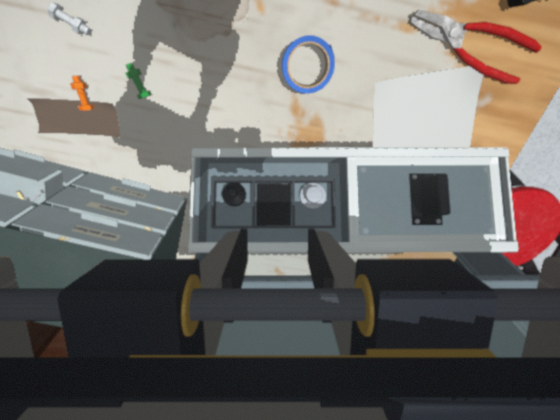

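Door fully open. The middle cell has the bare black mat, centre about (273,204). Foot is at (233,194) and plug at (313,193). The steel bolt is at (69,18). I'll measure mat and bolt.

```bash
python3 - <<'E'
from h import *
w=load("w2"); w1=load("w1"); t=load("top"); s=load("side")
a=np.radians(10.87); xc=np.array([np.cos(a),np.sin(a),0]); yc=np.array([-np.sin(a),np.cos(a),0]); o=np.array([.599,.155,0])
loc=lambda X:(np.array([(X-o)@xc,(X-o)@yc,X[2]])*1000).round(1).tolist()
g=w["p"].max(2); m=np.zeros(g.shape,bool); m[178:226,250:298]=g[178:226,250:298]<40
n,l,st,c=cv2.connectedComponentsWithStats(m.astype(np.uint8)); k=1+st[1:,4].argmax(); print("mat",st[k],c[k])
v,u=np.nonzero(l==k); P=np.array([loc(pt(w,b,a_)) for b,a_ in zip(u,v)]); print("med",np.median(P,0),P.min(0),P.max(0))
q=c[k]; print("centre",loc(pt(w,*q)),pt(w,*q).round(4))
for uv in ((274,188),(274,218)): print(uv,loc(pt(w,*uv)))
# tray walls left/right of mat & above
print("wall",[loc(pt(w,u,204)) for u in (253,255,293,295)])
print("plug",loc(pt(w,313,193)),"foot",loc(pt(w,233,194)), "mat top-view",proj(t,pt(w,*q)))
# bolt
for n,S,(x0,y0,x1,y1) in (("w2",w,(40,0,100,42)),("w1",w1,(60,0,110,32)),("top",t,(352,243,382,263))):
    p=S["p"][y0:y1,x0:x1]; cv2.imwrite(f"pics/b_{n}.png",p[...,::-1])
b=[cv2.resize(cv2.imread(f"pics/b_{n}.png"),(400,int(400*h/wd)),interpolation=cv2.INTER_CUBIC) for n,wd,h in (("w2",60,42),("w1",50,32))]
H=max(x.shape[0] for x in b); im=np.zeros((H,800,3),np.uint8); im[:b[0].shape[0],:400]=b[0]; im[:b[1].shape[0],400:]=b[1]; cv2.imwrite("pics/b.png",im)
E
```

```text
mat [257 201  33  24 694] [272.94380403 212.91498559]
med [ -11.1 -105.1   65.8] [-227.7 -129.1   54.2] [  3.2 -81.1 450.7]
centre [-11.2, -105.2, 65.8] [0.6078 0.0495 0.0658]
(274, 188) [-41.8, -103.8, 43.1]
(274, 218) [-4.8, -103.6, 69.8]
wall [[-28.5, -134.2, 70.3], [-21.0, -132.4, 56.0], [-28.8, -76.0, 70.3], [-21.4, -72.0, 56.1]]
plug [-43.1, -46.9, 62.8] foot [-44.7, -162.2, 70.8] mat top-view [255.06644399 181.27922772]
```

View pics/b.png

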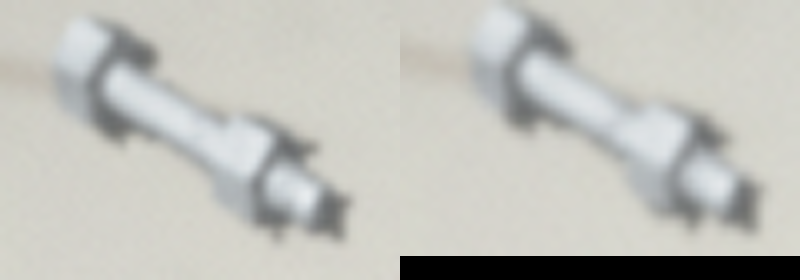

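```bash
python3 - <<'E'
from h import *
w=load("w2"); w1=load("w1"); t=load("top"); s=load("side")
print("nut tri",tri(w,(77.2,24.7),w1,(93.1,19.4)),"head",tri(w,(52.7,9.7),w1,(72.5,7.5)))
N=atz(w,77.2,24.7,.011);H=atz(w,52.7,9.7,.011);E=atz(w,90,32,.011);print(N,H,E,pt(w,77.2,24.7))
N1=atz(w1,93.1,19.4,.011);H1=atz(w1,72.5,7.5,.011);print(N1,H1)
for A,B in ((N,H),(N1,H1)): d=B-A; print("len",np.linalg.norm(d),"az",np.degrees(np.arctan2(d[1],d[0])))
print("top proj nut",proj(t,N),"head",proj(t,H),"side",proj(s,N),proj(s,H))
# nut: two-view with side image of same point refined by brightness is too coarse; print gap only
print(tri(w,(77.2,24.7),t,(362.5,251)))
R=state()["eef_rot"];print(R)
E
```

```text
nut tri (array([ 0.41719136, -0.23803922,  0.01562753]), np.float64(0.0003859359144675345)) head (array([ 0.40746898, -0.27391576,  0.00254724]), np.float64(0.0012910708651259564))
[ 0.41725881 -0.24079504  0.011     ] [ 0.40662718 -0.26875969  0.011     ] [ 0.42237283 -0.22566415  0.011     ] [ 0.4167774  -0.23540599  0.020395  ]
[ 0.41750074 -0.24038358  0.011     ] [ 0.40798342 -0.26876773  0.011     ]
len 0.029917434218887956 az -110.81585033477253
len 0.02993726192051025 az -108.53650097186122
top proj nut [362.2191953 252.1957035] head [372.63386033 255.93337581] side [246.92886708 355.95882597] [241.7862637  369.35860123]
(array([ 0.41898571, -0.24188198,  0.00954169]), np.float64(0.0033185841862268923))
[[-0.9496354  -0.19623114  0.24430709]
 [-0.18878184  0.98054516  0.05378303]
 [-0.25010803  0.00495353 -0.96820526]]
```

Call:
step_arm(series=[[[0.04, 0.038, -0.01, 0, 0.3], [0.08, 0.076, -0.02, 0, 0.3], [0.12, 0.114, -0.03, 0, 0.3], [0.16, 0.152, -0.04, 0, 0.3], [0.2, 0.19, -0.05, 0, 0.3]]])

```text
time_s: 16.45
tool_pos: [0.2574, 0.1792, 0.3012]
eef_rot: [[-0.95, -0.194, 0.246], [-0.187, 0.981, 0.054], [-0.251, 0.005, -0.968]]
contact_force: [-0.4, 1.1, 0.7]
opening: 0.302
finger_force: 0.0
```

Call:
step_arm(series=[[[0.1, 0, -0.025, 0, 0.3], [0.2, 0, -0.05, 0, 0.3], [0.2, 0, -0.05, 0, 0.3], [0.2, 0, -0.05, 0, 0.3], [0.2, 0, -0.05, 0, 0.3]]])

```text
time_s: 17.08
tool_pos: [0.0743, 0.234, 0.3165]
eef_rot: [[-0.952, -0.186, 0.244], [-0.19, 0.982, 0.007], [-0.241, -0.04, -0.97]]
contact_force: [0.7, -0.2, 0.2]
opening: 0.298
finger_force: 0.0
```

```bash
python3 - <<'E'
from h import *
s=state(); print({k:np.round(s[k],3).tolist() for k in ("joint_positions","tool_pos","eef_rot","contact_force")})
E
```

```text
{'joint_positions': [59.884, -54.092, 127.259, -12.111, 99.085, -43.875], 'tool_pos': [0.074, 0.234, 0.316], 'eef_rot': [[-0.952, -0.186, 0.244], [-0.19, 0.982, 0.007], [-0.241, -0.04, -0.97]], 'contact_force': [0.691, -0.167, 0.236]}
```

Call:
step_arm(series=[[[-0.045, -0.009, 0.012, 0, 0.3], [-0.09, -0.018, 0.023, 0, 0.3], [-0.135, -0.027, 0.035, 0, 0.3], [-0.18, -0.035, 0.046, 0, 0.3], [-0.18, -0.035, 0.046, 0, 0.3]]])

```text
time_s: 17.7
tool_pos: [0.2663, 0.2329, 0.3155]
eef_rot: [[-0.953, -0.181, 0.241], [-0.185, 0.983, 0.004], [-0.238, -0.041, -0.97]]
contact_force: [-0.4, -0.1, 0.1]
opening: 0.304
finger_force: 0.0
```

Call:
step_arm(series=[[[0.01, -0.04, 0, 0, 0.3], [0.02, -0.08, 0, 0, 0.3], [0.03, -0.12, 0, 0, 0.3], [0.042, -0.165, -0.004, 0, 0.3], [0.042, -0.165, -0.004, 0, 0.3]]])

```text
time_s: 18.32
tool_pos: [0.2873, 0.0718, 0.3233]
eef_rot: [[-0.961, -0.172, 0.216], [-0.178, 0.984, -0.007], [-0.211, -0.045, -0.976]]
contact_force: [-2.1, 1.0, 0.2]
opening: 0.296
finger_force: 0.0
```

Call:
step_arm(series=[[[0.05, 0.003, -0.012, 0, 0.3], [0.097, 0.007, -0.024, 0, 0.3], [0.097, 0.007, -0.024, 0, 0.3], [0.097, 0.007, -0.024, 0, 0.3], [0.097, 0.007, -0.024, 0, 0.3]]])

```text
time_s: 18.95
tool_pos: [0.2522, 0.0994, 0.3427]
eef_rot: [[-0.969, -0.18, 0.17], [-0.188, 0.982, -0.029], [-0.162, -0.06, -0.985]]
contact_force: [-0.1, 0.5, 0.7]
opening: 0.302
finger_force: 0.0
```

```bash
python3 - <<'E'
from h import *
s=state(); print({k:np.round(s[k],3).tolist() for k in ("joint_positions","tool_pos","eef_rot","contact_force")})
E
```

```text
{'joint_positions': [-3.299, -54.099, 123.753, -1.121, 100.483, -104.279], 'tool_pos': [0.252, 0.099, 0.343], 'eef_rot': [[-0.969, -0.18, 0.17], [-0.188, 0.982, -0.029], [-0.162, -0.06, -0.985]], 'contact_force': [-0.055, 0.523, 0.744]}
```

Call:
step_arm(series=[[[0.1, -0.02, -0.015, 0, 0.3], [0.15, -0.03, -0.02, 0, 0.3], [0.15, -0.03, -0.02, 0, 0.3], [0.15, -0.03, -0.02, 0, 0.3], [0.15, -0.03, -0.02, 0, 0.3]]])

```text
time_s: 19.58
tool_pos: [0.2093, 0.1181, 0.374]
eef_rot: [[-0.976, -0.175, 0.128], [-0.184, 0.981, -0.061], [-0.115, -0.083, -0.99]]
contact_force: [0.1, -0.6, 0.4]
opening: 0.301
finger_force: 0.0
```

Call:
step_arm(series=[[[0.1, -0.02, -0.01, 0, 0.3], [0.15, -0.03, -0.015, 0, 0.3], [0.15, -0.03, -0.015, 0, 0.3], [0.15, -0.03, -0.015, 0, 0.3], [0.15, -0.03, -0.015, 0, 0.3]]])

```text
time_s: 20.2
tool_pos: [0.1147, 0.156, 0.4098]
eef_rot: [[-0.979, -0.172, 0.107], [-0.183, 0.978, -0.105], [-0.087, -0.122, -0.989]]
contact_force: [0.4, 0.8, -0.1]
opening: 0.301
finger_force: 0.0
```

```bash
python3 - <<'E'
from h import *
s=state(); print({k:np.round(s[k],3).tolist() for k in ("joint_positions","tool_pos","eef_rot","contact_force")})
E
```

```text
{'joint_positions': [31.517, -54.053, 115.784, -9.306, 115.849, -72.987], 'tool_pos': [0.115, 0.156, 0.41], 'eef_rot': [[-0.979, -0.172, 0.107], [-0.183, 0.978, -0.105], [-0.087, -0.122, -0.989]], 'contact_force': [0.43, 0.793, -0.12]}
```

Call:
step_arm(series=[[[-0.042, -0.02, 0.019, 0, 0.3], [-0.083, -0.04, 0.037, 0, 0.3], [-0.125, -0.06, 0.056, 0, 0.3], [-0.167, -0.081, 0.075, 0, 0.3], [-0.167, -0.081, 0.075, 0, 0.3]]])

```text
time_s: 20.82
tool_pos: [0.3013, 0.0979, 0.3576]
eef_rot: [[-0.981, -0.168, 0.101], [-0.178, 0.978, -0.106], [-0.081, -0.122, -0.989]]
contact_force: [-0.1, -0.3, 0.4]
opening: 0.298
finger_force: 0.0
```

Call:
step_arm(series=[[[0.01, -0.045, 0.012, 0, 0.3], [0.02, -0.09, 0.024, 0, 0.3], [0.03, -0.14, 0.036, 0, 0.3], [0.039, -0.192, 0.051, 0, 0.3], [0.039, -0.192, 0.051, 0, 0.3]]])

```text
time_s: 21.45
tool_pos: [0.2994, -0.1036, 0.329]
eef_rot: [[-0.981, -0.162, 0.104], [-0.173, 0.979, -0.105], [-0.085, -0.121, -0.989]]
contact_force: [0.2, 0.6, 0.5]
opening: 0.296
finger_force: 0.0
```

Call:
step_arm(series=[[[0.07, 0.067, -0.015, 0, 0.3], [0.1, 0.095, -0.02, 0, 0.3], [0.1, 0.095, -0.02, 0, 0.3], [0.1, 0.095, -0.02, 0, 0.3], [0.1, 0.095, -0.02, 0, 0.3]]])

```text
time_s: 22.08
tool_pos: [0.2428, -0.0202, 0.343]
eef_rot: [[-0.983, -0.173, 0.057], [-0.179, 0.978, -0.107], [-0.038, -0.116, -0.993]]
contact_force: [-0.0, 0.5, -0.4]
opening: 0.299
finger_force: 0.0
```

```bash
python3 - <<'E'
from h import *
s=state(); print({k:np.round(s[k],3).tolist() for k in ("joint_positions","tool_pos","eef_rot","contact_force")})
E
```

```text
{'joint_positions': [-28.562, -54.107, 123.436, -3.971, 104.779, -129.939], 'tool_pos': [0.243, -0.02, 0.343], 'eef_rot': [[-0.983, -0.173, 0.057], [-0.179, 0.978, -0.107], [-0.038, -0.116, -0.993]], 'contact_force': [-0.016, 0.53, -0.427]}
```

Call:
step_arm(series=[[[-0.021, -0.037, 0.04, 10.5, 0.3], [-0.042, -0.074, 0.08, 21, 0.3], [-0.063, -0.111, 0.12, 31.5, 0.3], [-0.085, -0.148, 0.16, 42, 0.3], [-0.107, -0.186, 0.2, 52.5, 0.3]]])

```text
time_s: 22.7
tool_pos: [0.3918, -0.2072, 0.1689]
eef_rot: [[-0.729, 0.682, 0.057], [0.674, 0.73, -0.108], [-0.116, -0.04, -0.992]]
contact_force: [-0.4, -0.2, 1.2]
opening: 0.299
finger_force: 0.0
```

Call:
step_arm(series=[[[0, 0, 0, 10.5, 0.3], [0, 0, 0, 21, 0.3], [0, 0, 0, 31.5, 0.3], [0, 0, 0, 42, 0.3], [0, 0, 0, 52.5, 0.3]]])

```text
time_s: 23.32
tool_pos: [0.3908, -0.2058, 0.1699]
eef_rot: [[0.097, 0.994, 0.057], [0.99, -0.09, -0.107], [-0.102, 0.066, -0.993]]
contact_force: [0.4, 0.7, 0.7]
opening: 0.3
finger_force: 0.0
```

Call:
step_arm(series=[[[0, 0, 0, 8, 0.3], [0, 0, 0, 15, 0.3], [0, 0, 0, 15, 0.3], [0, 0, 0, 15, 0.3], [0, 0, 0, 15, 0.3]]])

```text
time_s: 23.95
tool_pos: [0.3911, -0.2054, 0.1699]
eef_rot: [[0.343, 0.938, 0.057], [0.936, -0.336, -0.107], [-0.082, 0.09, -0.993]]
contact_force: [-0.8, -0.4, 0.1]
opening: 0.299
finger_force: 0.0
```

```bash
python3 - <<'E'
from h import *
s=state(); print({k:np.round(s[k],3).tolist() for k in ("joint_positions","tool_pos","eef_rot","contact_force")})
w=shot("wrist","w3"); cv2.imwrite("pics/w3.png",w["p"][...,::-1])
R=s["eef_rot"]; R=np.array(R); T=np.array([.4175,-.2405,.006]); print("shift to nut in tool",(R.T@(T-s["tool_pos"])).round(4)); print("y az",np.degrees(np.arctan2(R[1,1],R[0,1])), "nut px",proj(w,[.4175,-.2405,.011]))
E
```

```text
{'joint_positions': [-41.612, -14.445, 119.623, -2.637, 68.316, -20.868], 'tool_pos': [0.391, -0.205, 0.17], 'eef_rot': [[0.343, 0.938, 0.057], [0.936, -0.336, -0.107], [-0.082, 0.09, -0.993]], 'contact_force': [-0.835, -0.44, 0.109]}
shift to nut in tool [-0.0104  0.0218  0.1679]
y az -19.69662764986196 nut px [296.35237403 202.0864471 ]
```

View pics/w3.png

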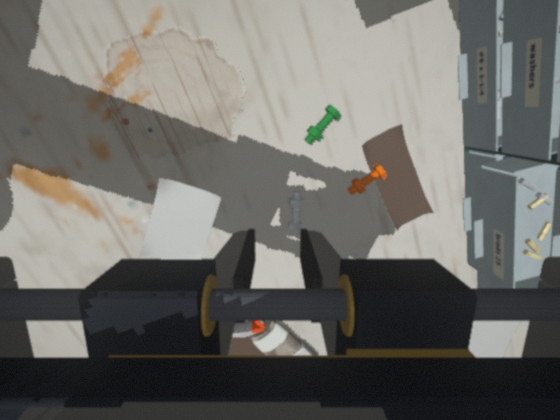

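```bash
python3 - <<'E'
from h import *
w=load("w3")
for v in range(180,236,2):
    z=[(u,pt(w,u,v)) for u in range(280,315)]
    k=[u for u,X in z if X[2]>.0055]
    if k: m=(k[0]+k[-1])/2; print(v,k[0],k[-1],round(max(X[2] for u,X in z),4),atz(w,m,v,.011).round(4)[:2])
E
```

```text
190 295 297 0.3339 [ 0.4217 -0.2266]
192 293 300 0.0145 [ 0.4215 -0.2291]
194 293 313 0.3339 [ 0.4278 -0.234 ]
196 293 300 0.0154 [ 0.42   -0.2336]
198 289 303 0.0153 [ 0.4187 -0.2357]
200 289 304 0.3339 [ 0.4185 -0.2382]
202 289 304 0.0212 [ 0.4177 -0.2405]
204 290 304 0.0196 [ 0.4175 -0.243 ]
206 292 301 0.0211 [ 0.4161 -0.2451]
208 292 300 0.0154 [ 0.4148 -0.2472]
210 292 300 0.0153 [ 0.414  -0.2496]
212 292 299 0.0156 [ 0.4127 -0.2517]
214 292 299 0.0146 [ 0.4119 -0.2541]
216 292 299 0.0153 [ 0.4111 -0.2564]
218 292 304 0.3339 [ 0.4131 -0.2599]
220 292 299 0.0157 [ 0.4095 -0.2612]
222 288 302 0.0149 [ 0.4081 -0.2634]
224 288 303 0.0187 [ 0.4079 -0.266 ]
226 284 303 0.3339 [ 0.4048 -0.2676]
228 289 302 0.0194 [ 0.4062 -0.2709]
230 301 314 0.175 [ 0.4189 -0.2788]
232 301 314 0.1781 [ 0.4182 -0.2812]
234 301 314 0.1823 [ 0.4173 -0.2837]
```

Nut at rows 198–205 gives (0.418,−0.240), top 20 mm, with the axis aligned with the tool. I'll descend and grip.

Call:
step_arm(series=[[[-0.005, 0.01, 0.03, 0, 0.3], [-0.01, 0.022, 0.07, 0, 0.3], [-0.01, 0.022, 0.11, 0, 0.3], [-0.01, 0.022, 0.13, 0, 0.3], [-0.01, 0.022, 0.14, 0, 0.3]]])

```text
time_s: 24.62
tool_pos: [0.4157, -0.2367, 0.0324]
eef_rot: [[0.343, 0.938, 0.055], [0.936, -0.336, -0.106], [-0.081, 0.088, -0.993]]
contact_force: [0.5, -0.3, 0.0]
opening: 0.303
finger_force: 0.0
```

Call:
step_arm(series=[[[0, 0, 0.012, 0, 0.3], [0, 0, 0.022, 0, 0.3], [0, 0, 0.027, 0, 0.3], [0, 0, 0.0275, 0, 0.3], [0, 0, 0.0275, 0, 0.3]]])

```text
time_s: 25.25
tool_pos: [0.4181, -0.2403, 0.0067]
eef_rot: [[0.344, 0.937, 0.057], [0.936, -0.336, -0.108], [-0.082, 0.09, -0.993]]
contact_force: [-0.8, 0.5, -0.1]
opening: 0.3
finger_force: 0.0
```

Call:
step_arm(grip_force=40, series=[[[0, 0, 0, 0, 0.1], [0, 0, 0, 0, 0.1], [0, 0, 0, 0, 0.1], [0, 0, 0, 0, 0.1], [0, 0, 0, 0, 0.1]]])

```text
time_s: 25.88
tool_pos: [0.418, -0.2402, 0.0067]
eef_rot: [[0.344, 0.937, 0.057], [0.936, -0.336, -0.108], [-0.082, 0.09, -0.993]]
contact_force: [-0.9, 0.6, 5.6]
opening: 0.168
finger_force: 39.7
```

Call:
step_arm(series=[[[0, 0, -0.02, 0, 0.1], [0, 0, -0.06, 0, 0.1], [0, 0, -0.1, 0, 0.1], [0, 0, -0.15, 0, 0.1], [0, 0, -0.2, 0, 0.1]]])

```text
time_s: 26.5
tool_pos: [0.4061, -0.218, 0.2058]
eef_rot: [[0.344, 0.937, 0.056], [0.936, -0.337, -0.107], [-0.081, 0.089, -0.993]]
contact_force: [1.5, -0.1, -0.5]
opening: 0.172
finger_force: 39.5
```

Call:
step_arm(series=[[[0, 0, -0.05, -10.5, 0.1], [0, 0, -0.11, -21, 0.1], [0, 0, -0.17, -31.5, 0.1], [0, 0, -0.23, -42, 0.1], [0, 0, -0.28, -52.5, 0.1]]])

```text
time_s: 27.12
tool_pos: [0.3906, -0.1883, 0.4848]
eef_rot: [[-0.54, 0.84, 0.058], [0.833, 0.543, -0.108], [-0.122, -0.01, -0.992]]
contact_force: [0.8, -0.5, -0.6]
opening: 0.17
finger_force: 39.5
```

Call:
step_arm(series=[[[0.035, 0.044, -0.01, -10.5, 0.1], [0.07, 0.088, -0.02, -21, 0.1], [0.105, 0.132, -0.03, -31.5, 0.1], [0.14, 0.176, -0.04, -42, 0.1], [0.174, 0.221, -0.054, -52.5, 0.1]]])

```text
time_s: 27.75
tool_pos: [0.4813, 0.0835, 0.5125]
eef_rot: [[-0.995, 0.083, 0.056], [0.077, 0.991, -0.107], [-0.064, -0.103, -0.993]]
contact_force: [0.8, 0.3, 0.0]
opening: 0.168
finger_force: 39.5
```

Call:
step_arm(series=[[[-0.022, 0.05, -0.004, -4, 0.1], [-0.044, 0.1, -0.008, -8, 0.1], [-0.066, 0.15, -0.012, -12, 0.1], [-0.088, 0.2, -0.016, -16, 0.1], [-0.109, 0.25, -0.019, -16, 0.1]]])

```text
time_s: 28.38
tool_pos: [0.6113, 0.3239, 0.5128]
eef_rot: [[-0.98, -0.189, 0.056], [-0.194, 0.975, -0.107], [-0.035, -0.116, -0.993]]
contact_force: [1.0, -0.4, 0.5]
opening: 0.175
finger_force: 39.5
```

Call:
step_arm(series=[[[-0.05, 0.01, -0.01, 0, 0.1], [-0.1, 0.02, -0.02, 0, 0.1], [-0.15, 0.03, -0.03, 0, 0.1], [-0.2, 0.04, -0.04, 0, 0.1], [-0.25, 0.05, -0.04, 0, 0.1]]])

```text
time_s: 29.0
tool_pos: [0.6913, 0.3446, 0.4779]
eef_rot: [[-0.977, -0.189, 0.101], [-0.197, 0.976, -0.087], [-0.082, -0.105, -0.991]]
contact_force: [0.3, -0.3, -0.9]
opening: 0.169
finger_force: 39.5
```

```bash
python3 - <<'E'
from h import *
s=state(); print({k:np.round(s[k],3).tolist() for k in ("joint_positions","tool_pos","eef_rot","contact_force")})
E
```

```text
{'joint_positions': [20.379, 47.208, 10.485, -7.616, 118.381, -84.655], 'tool_pos': [0.691, 0.345, 0.478], 'eef_rot': [[-0.977, -0.189, 0.101], [-0.197, 0.976, -0.087], [-0.082, -0.105, -0.991]], 'contact_force': [0.283, -0.288, -0.943]}
```

Call:
step_arm(series=[[[-0.25, 0.08, -0.1, 0, 0.1], [-0.25, 0.08, -0.1, 0, 0.1], [-0.25, 0.08, -0.1, 0, 0.1], [-0.25, 0.08, -0.1, 0, 0.1], [-0.25, 0.08, -0.1, 0, 0.1]]])

```text
time_s: 29.62
tool_pos: [0.7136, 0.3648, 0.4546]
eef_rot: [[-0.972, -0.191, 0.139], [-0.201, 0.977, -0.068], [-0.123, -0.094, -0.988]]
contact_force: [-0.4, -0.3, -1.0]
opening: 0.175
finger_force: 39.5
```

Call:
step_arm(series=[[[-0.25, 0.08, -0.1, 0, 0.1], [-0.25, 0.08, -0.1, 0, 0.1], [-0.25, 0.08, -0.1, 0, 0.1], [-0.25, 0.08, -0.1, 0, 0.1], [-0.25, 0.08, -0.1, 0, 0.1]]])

```text
time_s: 30.25
tool_pos: [0.73, 0.3812, 0.445]
eef_rot: [[-0.964, -0.193, 0.183], [-0.204, 0.978, -0.045], [-0.17, -0.081, -0.982]]
contact_force: [-0.0, -0.4, -1.0]
opening: 0.169
finger_force: 39.5
```

Call:
step_arm(series=[[[-0.25, 0.1, -0.08, 0, 0.1], [-0.25, 0.1, -0.08, 0, 0.1], [-0.25, 0.1, -0.08, 0, 0.1], [-0.25, 0.1, -0.08, 0, 0.1], [-0.25, 0.1, -0.08, 0, 0.1]]])

```text
time_s: 30.88
tool_pos: [0.7429, 0.4076, 0.4328]
eef_rot: [[-0.954, -0.196, 0.226], [-0.206, 0.978, -0.021], [-0.217, -0.067, -0.974]]
contact_force: [0.6, -0.4, -0.3]
opening: 0.17
finger_force: 39.5
```

```bash
python3 - <<'E'
from h import *
s=state(); print({k:np.round(s[k],3).tolist() for k in ("joint_positions","tool_pos","eef_rot","contact_force")})
E
```

```text
{'joint_positions': [22.991, 50.973, 10.546, -6.479, 106.777, -81.241], 'tool_pos': [0.743, 0.408, 0.433], 'eef_rot': [[-0.954, -0.196, 0.226], [-0.206, 0.978, -0.021], [-0.217, -0.067, -0.974]], 'contact_force': [0.571, -0.399, -0.277]}
```

Call:
step_arm(series=[[[-0.25, 0.06, -0.12, 0, 0.1], [-0.25, 0.06, -0.12, 0, 0.1], [-0.25, 0.06, -0.12, 0, 0.1], [-0.25, 0.06, -0.12, 0, 0.1], [-0.25, 0.06, -0.12, 0, 0.1]]])

```text
time_s: 31.5
tool_pos: [0.7497, 0.4045, 0.4568]
eef_rot: [[-0.942, -0.199, 0.27], [-0.206, 0.979, 0.003], [-0.265, -0.053, -0.963]]
contact_force: [-0.6, -0.2, -0.2]
opening: 0.172
finger_force: 39.5
```

Call:
step_arm(series=[[[-0.25, 0.06, -0.12, 0, 0.1], [-0.25, 0.06, -0.12, 0, 0.1], [-0.25, 0.06, -0.12, 0, 0.1], [-0.25, 0.06, -0.12, 0, 0.1], [-0.25, 0.06, -0.12, 0, 0.1]]])

```text
time_s: 32.12
tool_pos: [0.7528, 0.4022, 0.4841]
eef_rot: [[-0.928, -0.203, 0.314], [-0.205, 0.978, 0.026], [-0.312, -0.04, -0.949]]
contact_force: [0.2, 1.1, -0.6]
opening: 0.17
finger_force: 39.5
```

Call:
step_arm(series=[[[-0.25, 0.05, -0.12, 0, 0.1], [-0.25, 0.05, -0.12, 0, 0.1], [-0.25, 0.05, -0.12, 0, 0.1], [-0.25, 0.05, -0.12, 0, 0.1], [-0.25, 0.05, -0.12, 0, 0.1]]])

```text
time_s: 32.75
tool_pos: [0.755, 0.3943, 0.5161]
eef_rot: [[-0.911, -0.207, 0.357], [-0.203, 0.978, 0.049], [-0.359, -0.028, -0.933]]
contact_force: [-0.4, -0.1, -0.6]
opening: 0.17
finger_force: 39.5
```

Call:
step_arm(series=[[[-0.25, 0.05, -0.12, 0, 0.1], [-0.25, 0.05, -0.12, 0, 0.1], [-0.25, 0.05, -0.12, 0, 0.1], [-0.25, 0.05, -0.12, 0, 0.1], [-0.25, 0.05, -0.12, 0, 0.1]]])

```text
time_s: 33.38
tool_pos: [0.7535, 0.3872, 0.5503]
eef_rot: [[-0.892, -0.212, 0.399], [-0.2, 0.977, 0.072], [-0.405, -0.016, -0.914]]
contact_force: [-0.2, -0.3, -0.3]
opening: 0.17
finger_force: 39.5
```

```bash
python3 - <<'E'
from h import *
s=state(); print({k:np.round(s[k],3).tolist() for k in ("joint_positions","tool_pos","eef_rot","contact_force")})
E
```

```text
{'joint_positions': [20.688, 43.441, 10.549, -4.342, 102.404, -83.578], 'tool_pos': [0.753, 0.387, 0.55], 'eef_rot': [[-0.892, -0.212, 0.399], [-0.2, 0.977, 0.072], [-0.405, -0.016, -0.914]], 'contact_force': [-0.179, -0.294, -0.292]}
```

Call:
step_arm(series=[[[-0.25, -0.12, 0, 0, 0.1], [-0.25, -0.12, 0, 0, 0.1], [-0.25, -0.12, 0, 0, 0.1], [-0.25, -0.12, 0, 0, 0.1], [-0.25, -0.12, 0, 0, 0.1]]])

```text
time_s: 34.0
tool_pos: [0.8328, 0.2858, 0.539]
eef_rot: [[-0.871, -0.215, 0.443], [-0.196, 0.977, 0.087], [-0.451, -0.011, -0.892]]
contact_force: [-0.9, 0.1, -0.9]
opening: 0.174
finger_force: 39.5
```

Call:
step_arm(series=[[[-0.25, -0.1, 0, 0, 0.1], [-0.25, -0.1, 0, 0, 0.1], [-0.25, -0.1, 0, 0, 0.1], [-0.25, -0.1, 0, 0, 0.1], [-0.25, -0.1, 0, 0, 0.1]]])

```text
time_s: 34.62
tool_pos: [0.8833, 0.212, 0.5306]
eef_rot: [[-0.846, -0.215, 0.488], [-0.192, 0.977, 0.099], [-0.498, -0.01, -0.867]]
contact_force: [-0.2, 0.6, -0.3]
opening: 0.169
finger_force: 39.5
```

Call:
step_arm(series=[[[-0.25, 0, -0.1, 0, 0.1], [-0.25, 0, -0.1, 0, 0.1], [-0.25, 0, -0.1, 0, 0.1], [-0.25, 0, -0.1, 0, 0.1], [-0.25, 0, -0.1, 0, 0.1]]])

```text
time_s: 35.25
tool_pos: [0.8673, 0.2069, 0.5832]
eef_rot: [[-0.818, -0.216, 0.533], [-0.186, 0.976, 0.109], [-0.544, -0.01, -0.839]]
contact_force: [0.4, 0.5, -0.5]
opening: 0.17
finger_force: 39.5
```

```bash
python3 - <<'E'
from h import *
s=state(); print({k:np.round(s[k],3).tolist() for k in ("joint_positions","tool_pos","eef_rot","contact_force")})
E
```

```text
{'joint_positions': [4.231, 42.754, 10.515, 4.01, 93.992, -96.927], 'tool_pos': [0.867, 0.207, 0.583], 'eef_rot': [[-0.818, -0.216, 0.533], [-0.186, 0.976, 0.109], [-0.544, -0.01, -0.839]], 'contact_force': [0.376, 0.501, -0.471]}
```

Call:
step_arm(series=[[[0.056, -0.009, -0.002, 0, 0.1], [0.112, -0.018, -0.004, 0, 0.1], [0.168, -0.027, -0.006, 0, 0.1], [0.224, -0.036, -0.008, 0, 0.1], [0.278, -0.045, -0.01, 0, 0.1]]])

```text
time_s: 35.88
tool_pos: [0.6685, 0.1208, 0.4557]
eef_rot: [[-0.819, -0.216, 0.532], [-0.186, 0.976, 0.109], [-0.543, -0.01, -0.839]]
contact_force: [0.1, -0.3, -0.2]
opening: 0.169
finger_force: 39.5
```

Call:
step_arm(series=[[[0.056, -0.009, -0.002, 0, 0.1], [0.112, -0.018, -0.004, 0, 0.1], [0.168, -0.027, -0.006, 0, 0.1], [0.224, -0.036, -0.008, 0, 0.1], [0.278, -0.045, -0.01, 0, 0.1]]])

```text
time_s: 36.5
tool_pos: [0.4458, 0.0246, 0.3137]
eef_rot: [[-0.818, -0.217, 0.532], [-0.187, 0.976, 0.109], [-0.543, -0.01, -0.84]]
contact_force: [-1.1, -0.5, -0.8]
opening: 0.17
finger_force: 39.5
```

Call:
step_arm(series=[[[0, 0, 0.04, 0, 0.1], [0, 0, 0.08, 0, 0.1], [0, 0, 0.12, 0, 0.1], [0, 0, 0.15, 0, 0.1], [0, 0, 0.15, 0, 0.1]]])

```text
time_s: 37.12
tool_pos: [0.5257, 0.0418, 0.1861]
eef_rot: [[-0.822, -0.216, 0.527], [-0.186, 0.976, 0.111], [-0.539, -0.007, -0.842]]
contact_force: [-0.3, -0.5, 0.5]
opening: 0.168
finger_force: 39.5
```

```bash
python3 - <<'E'
from h import *
s=state(); print({k:np.round(s[k],3).tolist() for k in ("joint_positions","tool_pos","eef_rot","contact_force","opening")})
w=shot("wrist","w4"); cv2.imwrite("pics/w4.png",w["p"][...,::-1])
R=np.array(s["eef_rot"]); C=np.array([.5971,.0483,.0575]); xs=np.array([.804,.1545,.574]); n=np.array([-.564,-.108,.819])
for h in (.05,.016): print(h,"shift",(R.T@(C-.010*xs+h*n-s["tool_pos"])).round(4))
print("mat centre px",proj(w,C))
E
```

```text
{'joint_positions': [-18.735, -22.503, 129.447, 22.28, 46.436, -132.989], 'tool_pos': [0.526, 0.042, 0.186], 'eef_rot': [[-0.822, -0.216, 0.527], [-0.186, 0.976, 0.111], [-0.539, -0.007, -0.842]], 'contact_force': [-0.34, -0.519, 0.456], 'opening': 0.168}
0.05 shift [ 0.0215 -0.0074  0.0972]
0.016 shift [ 0.0201 -0.0078  0.1312]
mat centre px [269.8925723  187.40849249]
```

View pics/w4.png

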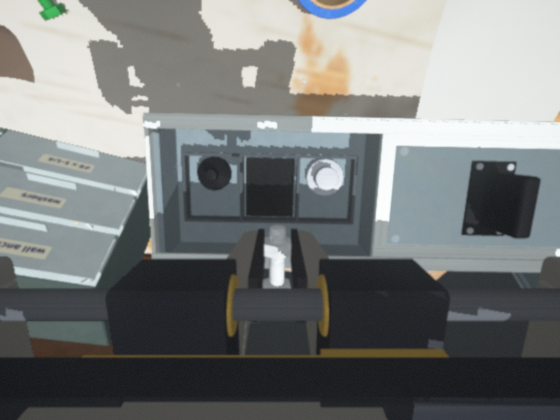

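Bolt is held at (277,255). The empty mat is centred at (270,187), matching my projection, so I'll descend.

Call:
step_arm(series=[[[0.01, -0.004, 0.03, 0, 0.1], [0.021, -0.0075, 0.06, 0, 0.1], [0.021, -0.0075, 0.09, 0, 0.1], [0.021, -0.0075, 0.097, 0, 0.1], [0.021, -0.0075, 0.097, 0, 0.1]]])

```text
time_s: 37.8
tool_pos: [0.5637, 0.0401, 0.0975]
eef_rot: [[-0.818, -0.216, 0.534], [-0.186, 0.976, 0.109], [-0.544, -0.01, -0.839]]
contact_force: [-0.9, -0.7, -0.8]
opening: 0.169
finger_force: 39.5
```

Call:
step_arm(series=[[[-0.001, 0, 0.015, 0, 0.1], [-0.001, 0, 0.025, 0, 0.1], [-0.001, 0, 0.032, 0, 0.1], [-0.001, 0, 0.034, 0, 0.1], [-0.001, 0, 0.034, 0, 0.1]]])

```text
time_s: 38.42
tool_pos: [0.582, 0.0442, 0.0681]
eef_rot: [[-0.819, -0.216, 0.532], [-0.186, 0.976, 0.109], [-0.543, -0.009, -0.84]]
contact_force: [-0.3, 0.2, -1.4]
opening: 0.171
finger_force: 39.5
```

```bash
python3 - <<'E'
from h import *
s=state(); print({k:np.round(s[k],3).tolist() for k in ("tool_pos","eef_rot","contact_force","opening")})
R=np.array(s["eef_rot"]); C=np.array([.5971,.0483,.0575]); xs=np.array([.804,.1545,.574]); n=np.array([-.564,-.108,.819]); yc=np.array([-.1886,.982,0])
D=s["tool_pos"]-C; print("rel cell xs,yc,n",D@xs,D@yc,D@n)
E
```

```text
{'tool_pos': [0.582, 0.044, 0.068], 'eef_rot': [[-0.819, -0.216, 0.532], [-0.186, 0.976, 0.109], [-0.543, -0.009, -0.84]], 'contact_force': [-0.324, 0.182, -1.428], 'opening': 0.171}
rel cell xs,yc,n -0.006695907098655735 -0.0011261002030491282 0.017682727166172387
```

Call:
step_arm(series=[[[0.001, 0.001, 0.001, 0, 0.1], [0.001, 0.001, 0.002, 0, 0.1], [0.001, 0.001, 0.002, 0, 0.1], [0.001, 0.001, 0.002, 0, 0.1], [0.001, 0.001, 0.002, 0, 0.1]]])

```text
time_s: 39.05
tool_pos: [0.582, 0.0452, 0.0658]
eef_rot: [[-0.819, -0.215, 0.532], [-0.186, 0.976, 0.109], [-0.543, -0.01, -0.84]]
contact_force: [-0.0, 0.7, -0.5]
opening: 0.17
finger_force: 39.5
```

Call:
step_arm(series=[[[0, 0, 0, 0, 0.25], [0, 0, 0, 0, 0.27], [0, 0, 0, 0, 0.27], [0, 0, -0.005, 0, 0.27], [0, 0, -0.02, 0, 0.27]]])

```text
time_s: 39.67
tool_pos: [0.5707, 0.0431, 0.0823]
eef_rot: [[-0.82, -0.215, 0.531], [-0.186, 0.976, 0.11], [-0.542, -0.009, -0.84]]
contact_force: [-0.0, -0.3, 0.8]
opening: 0.272
finger_force: 0.0
```

Call:
step_arm(series=[[[0, 0, -0.03, 0, 0.3], [0, 0, -0.08, 0, 0.4], [0, 0, -0.12, 0, 0.4], [0, 0, -0.14, 0, 0.4], [0, 0, -0.14, 0, 0.4]]])

```text
time_s: 40.3
tool_pos: [0.4975, 0.0271, 0.2022]
eef_rot: [[-0.817, -0.214, 0.536], [-0.186, 0.977, 0.107], [-0.546, -0.012, -0.838]]
contact_force: [0.4, -0.0, -0.2]
opening: 0.398
finger_force: 0.0
```

```bash
python3 - <<'E'
from h import *
s=state(); print({k:np.round(s[k],3).tolist() for k in ("joint_positions","tool_pos","eef_rot","contact_force","opening")})
w=shot("wrist","w5"); cv2.imwrite("pics/w5.png",w["p"][...,::-1])
a=np.radians(10.87); xc=np.array([np.cos(a),np.sin(a),0]); yc=np.array([-np.sin(a),np.cos(a),0]); o=np.array([.599,.155,0])
# handle centre now: shut grip (-67,-76) + slide .1755
R=np.array(s["eef_rot"]); P=s["tool_pos"]-o; print("tcp loc",P@xc,P@yc,P[2])
E
```

```text
{'joint_positions': [-22.959, -30.243, 132.781, 23.15, 51.496, -135.902], 'tool_pos': [0.497, 0.027, 0.202], 'eef_rot': [[-0.817, -0.214, 0.536], [-0.186, 0.977, 0.107], [-0.546, -0.012, -0.838]], 'contact_force': [0.41, -0.012, -0.214], 'opening': 0.398}
tcp loc -0.12381550532650515 -0.10647359780838894 0.20218098019917044
```

View pics/w5.png

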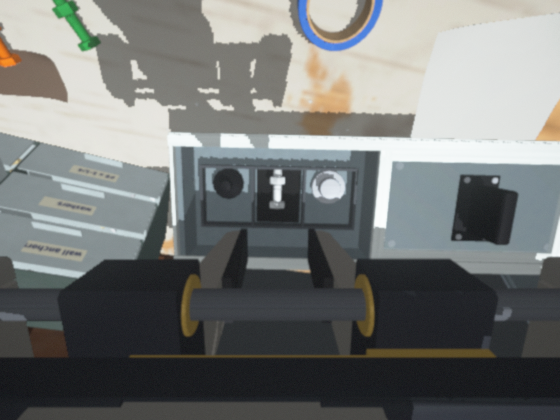

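Bolt is lying on the middle mat at (278,190), with foot and plug undisturbed. Next I'll shut the door, handle at (505,215).

Call:
step_arm(series=[[[-0.003, 0.045, 0, 0, 0.4], [-0.006, 0.09, 0, 0, 0.4], [-0.009, 0.135, 0, 0, 0.4], [-0.012, 0.18, 0.005, 0, 0.4], [-0.012, 0.205, 0.005, 0, 0.4]]])

```text
time_s: 40.98
tool_pos: [0.4638, 0.2331, 0.1982]
eef_rot: [[-0.82, -0.219, 0.529], [-0.189, 0.976, 0.11], [-0.54, -0.009, -0.841]]
contact_force: [0.4, -0.9, -0.2]
opening: 0.397
finger_force: 0.0
```

```bash
python3 - <<'E'
from h import *
s=state(); R=np.array(s["eef_rot"]); print(s["tool_pos"],s["contact_force"],(R.T@(np.array([.5203,.2412,.118])-s["tool_pos"])).round(4))
E
```

```text
[0.46377024 0.23310226 0.19820746] [ 0.43964817 -0.89355599 -0.2010466 ] [-0.0045 -0.0037  0.0983]
```

Call:
step_arm(series=[[[-0.004, -0.003, 0.02, 0, 0.4], [-0.004, -0.003, 0.05, 0, 0.4], [-0.004, -0.003, 0.08, 0, 0.4], [-0.004, -0.003, 0.098, 0, 0.4], [-0.004, -0.003, 0.098, 0, 0.4]]])

```text
time_s: 41.6
tool_pos: [0.5196, 0.2391, 0.1168]
eef_rot: [[-0.822, -0.216, 0.527], [-0.187, 0.976, 0.108], [-0.538, -0.009, -0.843]]
contact_force: [-0.5, 0.2, 0.3]
opening: 0.399
finger_force: 0.0
```

Call:
step_arm(grip_force=15, series=[[[0, 0, 0, 0, 0.05], [0, 0, 0, 0, 0.05], [0, 0, 0, 0, 0.05], [0, 0, 0, 0, 0.05], [0, 0, 0, 0, 0.05]]])

```text
time_s: 42.22
tool_pos: [0.5215, 0.2395, 0.1212]
eef_rot: [[-0.818, -0.215, 0.533], [-0.186, 0.976, 0.11], [-0.544, -0.009, -0.839]]
contact_force: [-4.8, -0.5, 6.8]
opening: 0.152
finger_force: 15.0
```

```bash
python3 - <<'E'
from h import *
s=state(); R=np.array(s["eef_rot"]); yc=np.array([-.1886,.982,0]); print(s["tool_pos"],s["contact_force"],s["opening"],"yc in tool",(R.T@yc).round(4), "shift for -.205:",(R.T@yc*-.205).round(4))
E
```

```text
[0.52145971 0.23946169 0.1212195 ] [-4.79680626 -0.53573783  6.75503281] 0.15154822000425663 yc in tool [-0.0279  0.9995  0.0072] shift for -.205: [ 0.0057 -0.2049 -0.0015]
```

Call:
step_arm(series=[[[0.0004, -0.015, 0, 0, 0.05], [0.001, -0.04, 0, 0, 0.05], [0.0018, -0.065, 0, 0, 0.05], [0.0025, -0.09, 0, 0, 0.05], [0.003, -0.105, -0.001, 0, 0.05]]])

```text
time_s: 42.85
tool_pos: [0.542, 0.135, 0.1213]
eef_rot: [[-0.818, -0.213, 0.535], [-0.184, 0.977, 0.109], [-0.546, -0.009, -0.838]]
contact_force: [18.8, 6.3, -16.0]
opening: 0.148
finger_force: 15.0
```

Call:
step_arm(series=[[[0.0005, -0.02, 0, 0, 0.05], [0.001, -0.045, 0, 0, 0.05], [0.002, -0.07, 0, 0, 0.05], [0.0025, -0.085, 0, 0, 0.05], [0.0025, -0.09, -0.001, 0, 0.05]]])

```text
time_s: 43.48
tool_pos: [0.5591, 0.0465, 0.1215]
eef_rot: [[-0.818, -0.212, 0.535], [-0.182, 0.977, 0.108], [-0.546, -0.009, -0.838]]
contact_force: [19.2, 7.1, -14.8]
opening: 0.152
finger_force: 15.0
```

Call:
step_arm(series=[[[0, -0.006, 0, 0, 0.05], [0, -0.011, 0, 0, 0.05], [0, -0.014, 0, 0, 0.05], [0, -0.016, 0, 0, 0.05], [0, -0.016, 0, 0, 0.05]]])

```text
time_s: 44.1
tool_pos: [0.5605, 0.0389, 0.1212]
eef_rot: [[-0.819, -0.219, 0.53], [-0.181, 0.976, 0.123], [-0.544, 0.004, -0.839]]
contact_force: [14.6, 34.6, -3.5]
opening: 0.187
finger_force: 15.1
```

Call:
step_arm(series=[[[0, 0.003, 0, 0, 0.05], [0, 0.006, 0, 0, 0.05], [0, 0.007, 0, 0, 0.4], [0, 0.007, 0, 0, 0.4], [0, 0.007, 0, 0, 0.4]]])

```text
time_s: 44.72
tool_pos: [0.5596, 0.0384, 0.121]
eef_rot: [[-0.819, -0.215, 0.532], [-0.186, 0.977, 0.109], [-0.543, -0.01, -0.84]]
contact_force: [0.0, 0.5, 0.5]
opening: 0.399
finger_force: 0.0
```

Call:
step_arm(series=[[[0, 0, -0.02, 0, 0.4], [0, 0, -0.06, 0, 0.4], [0, 0, -0.11, 0, 0.4], [0, 0, -0.15, 0, 0.4], [0, 0, -0.15, 0, 0.4]]])

```text
time_s: 45.35
tool_pos: [0.4808, 0.021, 0.2509]
eef_rot: [[-0.815, -0.214, 0.538], [-0.186, 0.977, 0.105], [-0.548, -0.015, -0.836]]
contact_force: [-0.2, 0.5, -0.3]
opening: 0.402
finger_force: 0.0
```

```bash
python3 - <<'E'
from h import *
s=state(); print({k:np.round(s[k],3).tolist() for k in ("tool_pos","contact_force","opening")})
w=shot("wrist","w6"); cv2.imwrite("pics/w6.png",w["p"][...,::-1])
a=np.radians(10.87); xc=np.array([np.cos(a),np.sin(a),0]); yc=np.array([-np.sin(a),np.cos(a),0]); o=np.array([.599,.155,0])
# fin centre: points standing > 20 mm out of the door plane
q=[]
for v in range(100,225):
    for u in range(180,380):
        if w["d"][v,u]>0:
            X=pt(w,u,v)-o; x,y,z=X@xc,X@yc,X[2]
            if -.1<x<-.03 and -.2<y<0.05 and .12<z<.155 and (-.574*(x+.049)+.819*(z-.099))>.03: q.append((x,y,z))
q=np.array(q); print(len(q),q.mean(0),q.min(0),q.max(0))
E
```

```text
{'tool_pos': [0.481, 0.021, 0.251], 'contact_force': [-0.18, 0.535, -0.279], 'opening': 0.402}
607 [-0.07730386 -0.1052485   0.13473409] [-0.09699383 -0.11224139  0.12009517] [-0.05587063 -0.09817972  0.14898825]
```

View pics/w6.png

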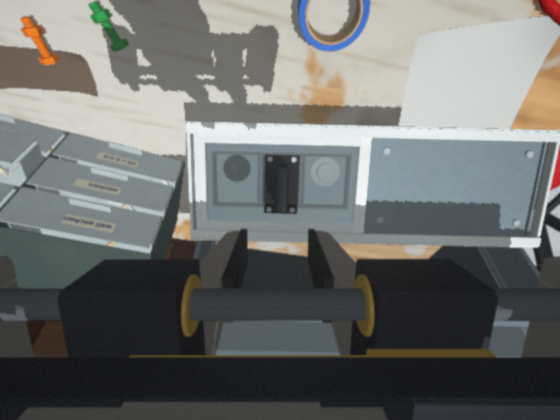

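The door is back against its stop: handle centre at y −105 mm in the case frame, 0.205 m from the open position. The frame is flush at left (190,125–235) and the tool is clear.

```bash
python3 -c "
from cell import order
print(order.sign_off())"
```

```text
the job is handed in; nothing more can be done
None
```

The door was slid fully open, the steel bolt laid on the bare mat of the middle cell and let go, and the door pushed fully shut against its stop; I handed the job in at about 45 s, with the foot, plug, tape roll and pliers not touched.

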